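# Tighten the pump cover's lever nuts in cross order

### The arm

A 6-joint arm with a two-finger parallel gripper is mounted at the origin on a cart in front of the work surface, level with it; the furniture and walls round the work are solid. World frame = base frame: x ahead of the robot, y to its left, z up, the work surface at z = 0. Lengths are in m, angles in rad, forces in N, time in s.
With the tool pointing down it reaches from about 0.35 to 0.975 m from the base axis. Payload 17.4 kg.
Tool frame: the origin (TCP) lies midway between the tips of the shut fingers; the grasp point (between the pads) lies r.grasp_offset behind it (r.grasp_offset is the distance from the TCP to the grasp point, in m); z points along the fingers, y is the line along which they close (so a half turn about z gives the same grasp; the last joint's range is limited). The gripper opens to 85 mm and grips with 20 to 120 N. Pads are 22 mm wide; open, the fingers measure 114 mm over their backs; the gripper's body (76 mm by 85 mm) begins 54 mm behind the grasp point. The pads swing forward as they close: fully open they stand 13 mm farther back than shut.
Start: joints at [-1.267, 0.116, 1.442, -0, 1.584, -0.038], TCP at [0.226, -0.636, 0.231] pointing down, gripper open.
Joint ranges: [-2.83, 2.83], [-0.83, 2.19], [0.07, 2.5], [-1.14, 4.28], [0.01, 3], [-2.97, 2.97]. Speed limits (rad/s): [1.89, 1.89, 2.22, 3.14, 3.14, 3.14].

### API

Orientations are given as a unit quaternion [x, y, z, w].
In Python, from bench import r gives the robot as it stands.
- The arm moves only by the tool move_arm, never from a script. Its argument "series" is one flat list of numbers, 5 for each row, row after row: the shift along the tool's x, y, z in cm, then the turn about the tool's z in rad, then the closure in counts, from 0 (fully open) to 255 (shut). A call has exactly 5 rows; each row is the pose to reach, as a shift and turn from the pose commanded when the call began, along the tool's axes at that moment; what a row does not reach only later rows make up. A row lasts 1/8 s, in which the tool goes at most 62.5 mm and 10.7 degrees, less where a joint would pass 70% of its speed; a pose out of reach is approached as far as the arm can. A call with a gripper value outside its range is refused whole. The fingers move at their own pace and stop on an object; the grip force is fixed at half the most. Time passes only in rows, so rows that repeat a pose let the fingers close, or fill a call up. It gives the time, the measured TCP pose, the force, the opening and the grip force at its end, in the units of the state.
- r.get_state(): the state, without advancing time (a new reading comes with each control period).
- r.snapshot(name): name is "scene" or "top" or "wrist"; returns the picture (384x512x3 uint8, red, green, blue); there is no depth.
- r.camera_info(name): a dict with "fx", "fy", "cx", "cy" (pixels), "extrinsics" (4x4, takes a point from camera to world coordinates). Camera axes: x right, y up, looking along -z (the intrinsics and any distortion apply to the point x, -y, -z); pixel columns grow to the right and rows downward; lengths in m; the calibration is good to about 2 mm. A picture is of the moment at which its call begins: read the wrist's pose just before it. camera_info takes no time and is no camera call; for the wrist camera it gives the pose at the moment of the call.
- r.sign_off(): hands the job in; it is judged then, once.
Trained networks look in the newest picture that a camera, given by its name, has taken for a name from the list of things; names that differ only in an ending like _2 or _b are one class to them, and where a whole thing is asked for, a point or a joint stands for the part that bears it (a point fixed in the world has none). Each returns a list of dicts, best first, with "conf" (0 to 1); they miss things now and then, are a little off and sometimes report something else, mostly with a low value. They report only what shows in the picture. A call takes as long as a camera call.
- r.masks_of(camera, name): "region" (384x512 bool, what is visible of it).
- r.spot_point(camera, name): "position" ([x, y, z] in m, in the coordinates of the camera as it stood for that picture, good to about 4 mm: a listed point, or the origin of a listed thing).
The state is a dict: "t": time; "q": joint angles; "qvel": joint speeds; "joint_torque": joint torques, N m; "position": TCP position; "eef_rot": TCP orientation; "ft_force": force on the tool from outside, world axes, zero at the start; "torque": the same for the moment, N m; "finger_gap": finger opening in m; "grasp_force": force on a finger pad.
Only numpy, scipy, OpenCV 4.12 (cv2) and the standard library are available. Lean on these libraries where they do the work, as an engineer would, in place of code of your own. Each camera call takes 0.05 s, during which the arm holds its last target. There are 200 camera calls.

### The job

The cover of the bag sealer's pump head has been put back with its four lever nuts only loosely on: tighten each clockwise by its handle, about half a turn, until you feel it come up firm, and no further, so that the plate sits down evenly. Work crosswise and finish each nut before touching another: begin with any nut, then do the one diagonally opposite, then the other two. Don't force the levers once they are firm, and leave the things around the pump where they are.

Things in the scene. Friction and masses are not known exactly. Their poses are not given: they have to be found in the camera images.
- pump: Vacuum pump head of a bag sealer, fixed to the table: grey flat cast body 150x170 mm, 28 mm high, hose nozzle on its far side. Origin on the table under its centre; x to the nozzle side (away from the robot, turned up to 0.3 rad), y left, z up. Four studs at x = -50 (near) or +50 mm (far), y = +60 (left) or -60 mm (right). Near left is diagonal to far right, near right to far left.
- cover: Aluminium cover plate on the pump head, 144x164x8 mm, with a low dome in its middle (14 mm above the underside). Origin at the centre of its underside, z its normal. It stands up to 4 mm above home on a rubber gasket and follows the nuts down; underside 29 mm above the table when home. The nuts stand on it; nothing but handles rises more than 62 mm above the table there.
- hub_near_left (a point): Point on the vertical axis of the near left lever nut, at the top of its hub; x points along the unstrained lever to the handle. Tightening is clockwise from above and sinks the nut 1.25 mm per rad. It comes up firm after 2.4 to 3.2 rad from the start, differing by nut, with no mark to show where; this point is then 52.5 mm above the table. The nut stays where it is left.
- knob_near_left (a point): Centre of the upright black handle of the near left nut: cylinder 16 mm across, 36 mm high, 36 mm from the nut's axis, on a flat lever that may point anywhere. It spins freely about its own vertical axis, so fingers can hold it unturned while leading it round. Needs up to about 3 N while the nut runs; once the nut is firm only the lever gives, 1 mm per 3 N at the handle.
- hub_far_right (a point): Point on the vertical axis of the far right lever nut, at the top of its hub; x points along the unstrained lever to the handle. Tightening is clockwise from above and sinks the nut 1.25 mm per rad. It comes up firm after 2.4 to 3.2 rad from the start, differing by nut, with no mark to show where; this point is then 52.5 mm above the table. The nut stays where it is left.
- knob_far_right (a point): Centre of the upright black handle of the far right nut: cylinder 16 mm across, 36 mm high, 36 mm from the nut's axis, on a flat lever that may point anywhere. It spins freely about its own vertical axis, so fingers can hold it unturned while leading it round. Needs up to about 3 N while the nut runs; once the nut is firm only the lever gives, 1 mm per 3 N at the handle.
- hub_near_right (a point): Point on the vertical axis of the near right lever nut, at the top of its hub; x points along the unstrained lever to the handle. Tightening is clockwise from above and sinks the nut 1.25 mm per rad. It comes up firm after 2.4 to 3.2 rad from the start, differing by nut, with no mark to show where; this point is then 52.5 mm above the table. The nut stays where it is left.
- knob_near_right (a point): Centre of the upright black handle of the near right nut: cylinder 16 mm across, 36 mm high, 36 mm from the nut's axis, on a flat lever that may point anywhere. It spins freely about its own vertical axis, so fingers can hold it unturned while leading it round. Needs up to about 3 N while the nut runs; once the nut is firm only the lever gives, 1 mm per 3 N at the handle.
- hub_far_left (a point): Point on the vertical axis of the far left lever nut, at the top of its hub; x points along the unstrained lever to the handle. Tightening is clockwise from above and sinks the nut 1.25 mm per rad. It comes up firm after 2.4 to 3.2 rad from the start, differing by nut, with no mark to show where; this point is then 52.5 mm above the table. The nut stays where it is left.
- knob_far_left (a point): Centre of the upright black handle of the far left nut: cylinder 16 mm across, 36 mm high, 36 mm from the nut's axis, on a flat lever that may point anywhere. It spins freely about its own vertical axis, so fingers can hold it unturned while leading it round. Needs up to about 3 N while the nut runs; once the nut is firm only the lever gives, 1 mm per 3 N at the handle.
- cards: Bystander: bundle of printed cards with a rubber band, 71x104x29 mm, left of the pump head. Origin at the centre of its underside.
- card_box: Bystander: card box with a dark lid, 58x96x31 mm, behind the pump head. Origin at the centre of its underside.
- clip: Bystander: black bulldog clip, 32x43x19 mm, in front of the pump head. Origin at the centre of its underside.
- label_roll: Bystander: white sticker roll lying flat, 64 mm across, 38 mm high. Origin at the centre of its underside.
- marker: Bystander: lying marker pen, 18x138x19 mm. Origin at the centre of its underside.
- stapler: Bystander: desk stapler, 30x130x56 mm. Origin at the centre of its underside.

How it is judged:
On the way, in this order (a step that is already met when the one before it is completed fails the run):
1. one nut is turned fully home while the other three have not been turned (((z of hub_near_left in the frame of pump below 0.052625 m and distance of each of hub_far_right, hub_near_right, hub_far_left from where it was at the start of the episode below 0.0004 m) or (z of hub_far_right in the frame of pump below 0.052625 m and distance of each of hub_near_left, hub_near_right, hub_far_left from where it was at the start of the episode below 0.0004 m) or (z of hub_near_right in the frame of pump below 0.052625 m and distance of each of hub_near_left, hub_far_right, hub_far_left from where it was at the start of the episode below 0.0004 m) or (z of hub_far_left in the frame of pump below 0.052625 m and distance of each of hub_near_left, hub_far_right, hub_near_right from where it was at the start of the episode below 0.0004 m))), for 0.2 s.
2. the diagonally opposite nut is fully home too, while the other two have not been turned (((z of each of hub_near_left, hub_far_right in the frame of pump below 0.052625 m and distance of each of hub_near_right, hub_far_left from where it was at the start of the episode below 0.0004 m) or (z of each of hub_near_right, hub_far_left in the frame of pump below 0.052625 m and distance of each of hub_near_left, hub_far_right from where it was at the start of the episode below 0.0004 m))), for 0.2 s.
3. a third nut is fully home while the fourth has not been turned (((z of each of hub_near_left, hub_far_right, hub_near_right in the frame of pump below 0.052625 m and distance of hub_far_left from where it was at the start of the episode below 0.0004 m) or (z of each of hub_near_left, hub_far_right, hub_far_left in the frame of pump below 0.052625 m and distance of hub_near_right from where it was at the start of the episode below 0.0004 m) or (z of each of hub_near_right, hub_far_left, hub_near_left in the frame of pump below 0.052625 m and distance of hub_far_right from where it was at the start of the episode below 0.0004 m) or (z of each of hub_near_right, hub_far_left, hub_far_right in the frame of pump below 0.052625 m and distance of hub_near_left from where it was at the start of the episode below 0.0004 m))), for 0.2 s.
4. all four nuts are fully home (z of each of hub_near_left, hub_far_right, hub_near_right, hub_far_left in the frame of pump below 0.052625 m), for 0.2 s.
At the end, for the whole second after the job is handed in: All four nuts are home (each hub point no more than 0.125 mm, that is 0.1 rad of turn, above its home height of 52.5 mm) and the cover sits level within 0.005 rad with its underside no more than 29.8 mm above the table (all of step 4 and angle between cover's own z axis and vertical below 0.005 rad and z of cover in the frame of pump below 0.0298 m); the robot touches nothing.
It fails at once if the near left lever is forced: strained more than 6.5 mm at its handle (about 20 N) (y of knob_near_left in the frame of hub_near_left below -0.0065 m or y of knob_near_left in the frame of hub_near_left above 0.0065 m).
It fails at once if the far right lever is forced: strained more than 6.5 mm at its handle (about 20 N) (y of knob_far_right in the frame of hub_far_right below -0.0065 m or y of knob_far_right in the frame of hub_far_right above 0.0065 m).
It fails at once if the near right lever is forced: strained more than 6.5 mm at its handle (about 20 N) (y of knob_near_right in the frame of hub_near_right below -0.0065 m or y of knob_near_right in the frame of hub_near_right above 0.0065 m).
It fails at once if the far left lever is forced: strained more than 6.5 mm at its handle (about 20 N) (y of knob_far_left in the frame of hub_far_left below -0.0065 m or y of knob_far_left in the frame of hub_far_left above 0.0065 m).
It fails at once if a bystander is shoved more than 20 mm (distance of any of cards, card_box, clip, label_roll, marker, stapler from where it was at the start of the episode above 0.02 m).
It also fails if it takes over 72 s, if anything falls off the work surface, if the arm or the gripper's body presses on something with over 40 N, if the wrist force passes 120 N, or if a joint passes its speed limit or range.

## Working session

There is one attempt and no reset: what is moved stays moved. The work goes in short steps, Python scripts to look and compute and a tool call to move; the robot and the scene stay as the last step left them, time stands still between calls to the robot, and variables do not carry over. Pictures are saved under pics/ and viewed, at most 10 in all, crops included, and the job is handed in when it is done.

Besides the shell and the picture viewer there is one more tool, called after ">>>" in YAML: its name, and indented under it one key for each argument. move_arm: Moves the arm, as the interface text tells. Its arguments: {"type":"object","properties":{"series":{"type":"array"}},"required":["series"]}

```bash
mkdir -p pics; ls; cat > h.py <<'E'
from bench import r
import numpy as np, cv2
from scipy.spatial.transform import Rotation as R
N=['near_left','far_right','near_right','far_left']
def spot(cam,n,k=1):
    T=np.array(r.camera_info(cam)['extrinsics'])
    return [(np.round((T@np.append(d['position'],1))[:3],4),round(d['conf'],2)) for d in r.spot_point(cam,n)[:k]]
def save(cam,f):
    im=r.snapshot(cam); cv2.imwrite('pics/'+f,im[:,:,::-1]); return im
E
python3 - <<'E'
from h import *
s=r.get_state();print(s['t'],s['position'],s['eef_rot'],s['finger_gap'],r.grasp_offset)
for c in ['top','scene']:
    save(c,c+'.png')
    for n in ['pump','cover']+[a+b for b in N for a in('hub_','knob_')]: print(c,n,spot(c,n,2))
print(r.camera_info('wrist'))
E
```

```text
pics
0.0 [ 0.22617383 -0.6357603   0.23052172] [ 9.85430330e-01  1.70078465e-01 -8.07925103e-05 -6.11996904e-04] 0.08534791036192482 0.0187
top pump []
top cover [(array([0.5429, 0.0438, 0.0299]), 0.75)]
top hub_near_left [(array([0.5026, 0.1096, 0.0606]), 0.7)]
top knob_near_left [(array([0.494 , 0.0764, 0.0744]), 0.63), (array([0.6332, 0.1083, 0.0735]), 0.17)]
top hub_far_right [(array([ 0.5928, -0.0173,  0.0579]), 0.72)]
top knob_far_right [(array([ 0.5579, -0.0059,  0.0768]), 0.42)]
top hub_near_right [(array([ 0.4917, -0.0109,  0.0559]), 0.73)]
top knob_near_right [(array([ 0.4584, -0.0174,  0.0762]), 0.69)]
top hub_far_left [(array([0.6009, 0.1053, 0.0568]), 0.66), (array([ 0.4571, -0.0157,  0.0732]), 0.19)]
top knob_far_left [(array([0.6332, 0.1095, 0.0711]), 0.57)]
scene pump [(array([ 0.5459,  0.0493, -0.0023]), 0.97)]
scene cover [(array([0.5461, 0.0428, 0.0308]), 0.81), (array([ 0.5907, -0.0125,  0.0592]), 0.53)]
scene hub_near_left [(array([0.4986, 0.1105, 0.055 ]), 0.65), (array([0.4926, 0.0742, 0.0721]), 0.47)]
scene knob_near_left [(array([0.4932, 0.073 , 0.0716]), 0.45), (array([ 0.4964, -0.0077,  0.056 ]), 0.43)]
scene hub_far_right [(array([ 0.5939, -0.0147,  0.059 ]), 0.69)]
scene knob_far_right [(array([ 0.5549, -0.0055,  0.0736]), 0.56)]
scene hub_near_right [(array([ 0.495 , -0.0107,  0.0587]), 0.62), (array([0.5457, 0.2147, 0.002 ]), 0.32)]
scene knob_near_right [(array([ 0.4569, -0.0165,  0.072 ]), 0.55)]
scene hub_far_left [(array([0.5968, 0.1068, 0.0575]), 0.68)]
scene knob_far_left [(array([0.6317, 0.1111, 0.0791]), 0.53)]
{'fx': 316.0850080143536, 'fy': 316.0850080143536, 'cx': 251.11179883524892, 'cy': 191.77503820810034, 'extrinsics': array([[ 0.33499547,  0.89595691,  0.2916149 ,  0.30173113],
       [-0.94221868,  0.31808353,  0.10510387, -0.60985796],
       [ 0.00141065, -0.30997433,  0.95074388,  0.37421468],
       [ 0.        ,  0.        ,  0.        ,  1.        ]])}
```

View pics/top.png

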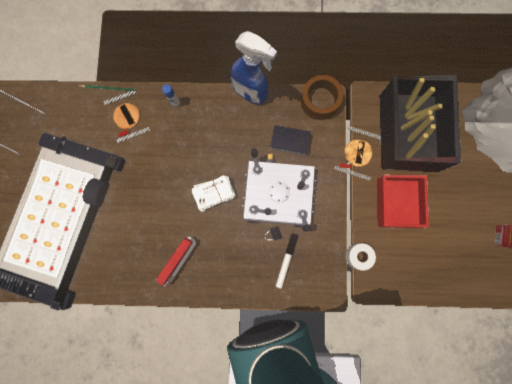

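View pics/scene.png

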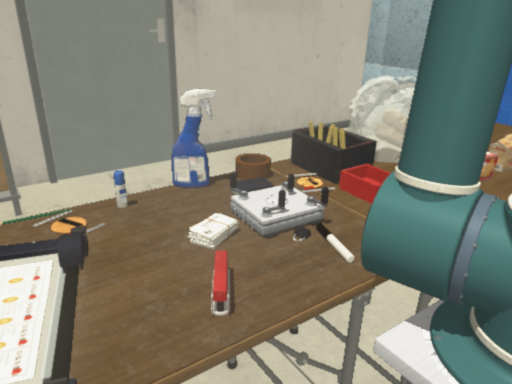

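The top view shows the pump at px (280,193), with knobs near (270,211), (308,183), (308,227) and (256,155). The networks' points agree with this. In the scene view the surroundings of the pump are low. Next I fit the stud rectangle.

```bash
cat >> h.py <<'E'
S={'near_left':(-.05,.06),'far_right':(.05,-.06),'near_right':(-.05,-.06),'far_left':(.05,.06)}
def fit(H): # H: list of (name,xy)
    from scipy.optimize import least_squares
    f=lambda p:np.ravel([np.array(p[:2])+R.from_euler('z',p[2]).as_matrix()[:2,:2]@S[n]-q for n,q in H])
    o=least_squares(f,[.545,.047,0],loss='soft_l1',f_scale=.003); return o.x,f(o.x)
def hubs(p): return {n:np.array(p[:2])+R.from_euler('z',p[2]).as_matrix()[:2,:2]@S[n] for n in N}
def tool():
    s=r.get_state(); M=R.from_quat(s['eef_rot']).as_matrix(); return np.array(s['position']),np.arctan2(M[1,0],M[0,0]),M,s
def to(x,y,z,yaw):
    p,a,M,s=tool(); print('shift cm',np.round(M.T@(np.array([x,y,z])-p)*100,2),'turn',round(a-yaw,3),'yaw now',round(np.degrees(a),1))
E
python3 - <<'E'
from h import *
H=[];K={n:[] for n in N}
for c in ['top','scene']:
    r.snapshot(c)
    for n in N:
        H.append((n,spot(c,'hub_'+n)[0][0][:2])); K[n].append(spot(c,'knob_'+n)[0][0])
p,res=fit(H);print(p,np.round(res*1000,1))
h=hubs(p)
for n in N:
    k=np.mean(K[n],0);d=k[:2]-h[n];print(n,h[n].round(4),k.round(4),np.hypot(*d).round(4),np.degrees(np.arctan2(d[1],d[0])).round(1))
to(.557,-.006,.16,np.radians(166))
E
```

```text
[ 0.54405672  0.04705461 -0.06054877] [-3.300e+00  2.000e-01  1.900e+00  2.000e+00 -2.000e-01 -1.000e+00
  2.103e+02  2.563e+02  2.600e+00  2.000e+00 -2.000e-01 -2.700e+00
 -5.800e+00 -2.900e+00 -1.500e+00 -1.700e+00]
near_left [0.4978 0.11  ] [0.4924 0.0736 0.0724] 0.0368 -98.4
far_right [ 0.5903 -0.0159] [ 0.5579 -0.0042  0.0731] 0.0344 160.1
near_right [ 0.4905 -0.0098] [ 0.4564 -0.0164  0.0738] 0.0348 -169.0
far_left [0.5976 0.1039] [0.6321 0.1092 0.0749] 0.0349 8.6
shift cm [ 52.28 -48.26   7.13] turn -2.555 yaw now 19.6
```

>>> move_arm:
  series: [52.2,-48.3,6,-2.5,130,52.2,-48.3,6,-2.5,130,52.2,-48.3,6,-2.5,130,52.2,-48.3,6,-2.5,130,52.2,-48.3,6,-2.5,130]

```text
t: 2.62
position: [0.3712, -0.3583, 0.2051]
eef_rot: [0.801, 0.599, 0.0, 0.0]
ft_force: [1.1, -0.1, 0.3]
finger_gap: 0.0417
grasp_force: 0.0
```

```bash
python3 -c "
from h import *
to(.557,-.006,.17,np.radians(163));print(tool()[0],tool()[3]['finger_gap'],tool()[3]['t'])"
```

```text
shift cm [39.04  7.9   3.5 ] turn -1.56 yaw now 73.6
[ 0.37122309 -0.3582984   0.20507142] 0.041659676662727504 2.625
```

>>> move_arm:
  series: [39,7.9,3.5,-1.56,130,39,7.9,3.5,-1.56,130,39,7.9,3.5,-1.56,130,39,7.9,3.5,-1.56,130,39,7.9,3.5,-1.56,130]

```text
t: 3.25
position: [0.5182, -0.0836, 0.1779]
eef_rot: [0.443, 0.896, 0.0, 0.0]
ft_force: [0.5, -0.4, 1.1]
finger_gap: 0.0421
grasp_force: 0.0
```

```bash
python3 -c "
from h import *
to(.557,-.006,.17,np.radians(163))"
```

```text
shift cm [3.82 7.79 0.79] turn -0.622 yaw now 127.4
```

>>> move_arm:
  series: [3.8,7.8,0.8,-0.62,130,3.8,7.8,0.8,-0.62,130,3.8,7.8,0.8,-0.62,130,3.8,7.8,0.8,-0.62,130,3.8,7.8,0.8,-0.62,130]

```text
t: 3.88
position: [0.557, -0.0082, 0.1697]
eef_rot: [0.152, 0.988, -0.0, 0.0]
ft_force: [-0.9, 0.1, 1.0]
finger_gap: 0.0419
grasp_force: 0.0
```

```bash
python3 - <<'E'
from h import *
im=r.snapshot('wrist');cv2.imwrite('pics/w1.png',im[:,:,::-1])
for n in N:
  for a in('hub_','knob_'): print(a+n,spot('wrist',a+n,2))
to(.557,-.006,.17,np.radians(163))
E
```

```text
hub_near_left [(array([0.4988, 0.1047, 0.0583]), 0.65)]
knob_near_left [(array([0.4995, 0.1074, 0.0572]), 0.3)]
hub_far_right [(array([ 0.5924, -0.0168,  0.0565]), 0.58)]
knob_far_right [(array([ 0.5589, -0.0096,  0.0787]), 0.61)]
hub_near_right [(array([ 0.4941, -0.011 ,  0.0524]), 0.84), (array([ 0.3928, -0.1598,  0.0019]), 0.22)]
knob_near_right [(array([ 0.46  , -0.0182,  0.0717]), 0.75)]
hub_far_left [(array([0.6037, 0.1027, 0.0584]), 0.86)]
knob_far_left [(array([0.6365, 0.1071, 0.0746]), 0.8)]
shift cm [ 0.07  0.23 -0.03] turn -0.008 yaw now 162.5
```

View pics/w1.png

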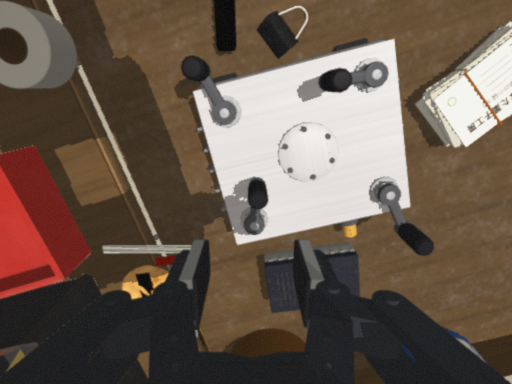

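The wrist view shows the far-right hub at (255,222) and its knob at (258,190), centred between the fingers (x≈253). I lower the open fingers over it and form a loose cage.

>>> move_arm:
  series: [0.05,0.15,6,0,130,0.05,0.15,10.1,0,130,0.05,0.15,10.1,0,195,0.05,0.15,10.1,0,195,0.05,0.15,10.1,0,195]

```text
t: 4.95
position: [0.5579, -0.0067, 0.0708]
eef_rot: [0.152, 0.988, 0.0, 0.001]
ft_force: [-0.1, 1.1, 0.1]
finger_gap: 0.0197
grasp_force: 1.1
```

```bash
python3 - <<'E'
from h import *
p,a,M,s=tool();print(p,np.degrees(a),s['ft_force'],s['finger_gap'])
d=p[:2]-np.array([.592,-.0165]);print(np.hypot(*d),np.degrees(np.arctan2(d[1],d[0])))
for th in (.17,.34,.51,.68,.85,): print(th,np.round(3.6*(np.cos(th)-1),2),np.round(3.6*np.sin(th),2),round(.125*th,2))
E
```

```text
[ 0.55792519 -0.00667436  0.07077484] 162.53922146488802 [-0.07171999  1.11185713  0.08264913] 0.01970250267149063
0.03546316327809464 163.9148178298948
0.17 -0.05 0.61 0.02
0.34 -0.21 1.2 0.04
0.51 -0.46 1.76 0.06
0.68 -0.8 2.26 0.09
0.85 -1.22 2.7 0.11
```

>>> move_arm:
  series: [-0.05,0.6,0.02,0.17,195,-0.2,1.2,0.04,0.34,195,-0.45,1.75,0.06,0.51,195,-0.8,2.25,0.09,0.68,195,-1.2,2.7,0.11,0.85,195]

```text
t: 5.58
position: [0.5771, 0.0152, 0.0694]
eef_rot: [0.548, 0.836, 0.0, 0.001]
ft_force: [-3.2, -1.2, 2.1]
finger_gap: 0.0201
grasp_force: 1.8
```

```bash
cat >> h.py <<'E'
def rep(hx,hy):
    p,a,M,s=tool();d=p[:2]-np.array([hx,hy]);f=M.T@np.array(s['ft_force'])
    print('t',s['t'],'r',np.hypot(*d).round(4),'ang',np.degrees(np.arctan2(d[1],d[0])).round(1),'yaw',np.degrees(a).round(1),'z',p[2].round(4),'Ftool',f.round(1),'gap',s['finger_gap'].round(4),'gf',s['grasp_force'])
E
python3 -c "
from h import *
rep(.592,-.0165)"
```

```text
Traceback (most recent call last):
  File "h.py", line 22, in rep
    print('t',s['t'],'r',np.hypot(*d).round(4),'ang',np.degrees(np.arctan2(d[1],d[0])).round(1),'yaw',np.degrees(a).round(1),'z',p[2].round(4),'Ftool',f.round(1),'gap',s['finger_gap'].round(4),'gf',s['grasp_force'])
                                                                                                                                                                        ^^^^^^^^^^^^^^^^^^^^^
AttributeError: 'float' object has no attribute 'round'
```

>>> move_arm:
  series: [-0.05,0.6,0.02,0.17,195,-0.2,1.2,0.04,0.34,195,-0.45,1.75,0.06,0.51,195,-0.8,2.25,0.09,0.68,195,-1.2,2.7,0.11,0.85,195]

```text
t: 6.2
position: [0.6067, 0.0153, 0.0683]
eef_rot: [0.844, 0.536, 0.001, 0.0]
ft_force: [-3.6, 1.4, 2.2]
finger_gap: 0.0197
grasp_force: 1.8
```

```bash
sed -i "s/s\['finger_gap'\].round(4)/round(s['finger_gap'],4)/" h.py
python3 -c "
from h import *
rep(.592,-.0165)"
```

```text
t 6.2 r 0.035 ang 65.2 yaw 64.8 z 0.0683 Ftool [-0.3 -3.9 -2.2] gap 0.0197 gf 1.8404481187462807
```

>>> move_arm:
  series: [-0.02,0.36,0.01,0.1,195,-0.07,0.7,0.02,0.2,195,-0.16,1.05,0.04,0.3,195,-0.28,1.4,0.05,0.4,195,-0.44,1.72,0.06,0.5,195]

```text
t: 6.82
position: [0.6204, 0.0042, 0.0677]
eef_rot: [0.95, 0.312, 0.001, 0.0]
ft_force: [-2.1, 3.2, 1.4]
finger_gap: 0.0201
grasp_force: 1.8
```

```bash
python3 -c "
from h import *
rep(.592,-.0165)
r.snapshot('wrist');print([spot('wrist',a+'far_right') for a in('hub_','knob_')])"
```

```text
t 6.825 r 0.0352 ang 36.1 yaw 36.3 z 0.0677 Ftool [ 0.2 -3.8 -1.4] gap 0.0201 gf 1.8215135112404823
[[(array([ 0.5922, -0.0167,  0.0526]), 0.91)], [(array([0.6179, 0.0031, 0.0745]), 0.85)]]
```

>>> move_arm:
  series: [0,0.11,0,0.03,195,-0.01,0.22,0.01,0.06,195,-0.01,0.32,0.01,0.09,195,-0.02,0.43,0.01,0.12,195,-0.04,0.54,0.02,0.15,195]

```text
t: 7.6
position: [0.6228, -0.0005, 0.0657]
eef_rot: [0.971, 0.24, 0.0, 0.0]
ft_force: [-2.5, 2.8, 3.3]
finger_gap: 0.0198
grasp_force: 1.8
```

```bash
python3 -c "
from h import *
rep(.592,-.0165)"
```

```text
t 7.6 r 0.0347 ang 27.5 yaw 27.8 z 0.0657 Ftool [-0.9 -3.6 -3.3] gap 0.0198 gf 1.805661879479885
```

>>> move_arm:
  series: [0,0.09,0,0.025,195,0,0.18,0,0.05,195,-0.01,0.27,0.01,0.075,195,-0.02,0.36,0.01,0.1,195,-0.03,0.43,0.01,0.12,195]

```text
t: 8.22
position: [0.6245, -0.0044, 0.0655]
eef_rot: [0.983, 0.182, -0.0, -0.0]
ft_force: [-1.5, 3.0, 2.4]
finger_gap: 0.0202
grasp_force: 1.8
```

```bash
python3 -c "
from h import *
rep(.592,-.0165)"
```

```text
t 8.225 r 0.0346 ang 20.4 yaw 20.9 z 0.0655 Ftool [-0.3 -3.3 -2.4] gap 0.0202 gf 1.8063874170184135
```

>>> move_arm:
  series: [0,0.09,0,0.025,195,0,0.18,0,0.05,195,-0.01,0.27,0,0.075,195,-0.02,0.36,0,0.1,195,-0.03,0.43,0,0.12,195]

```text
t: 8.85
position: [0.6257, -0.0086, 0.0655]
eef_rot: [0.992, 0.122, -0.0, -0.0]
ft_force: [-0.4, 4.9, 1.4]
finger_gap: 0.0203
grasp_force: 1.8
```

>>> move_arm:
  series: [0,0.05,0,0.015,195,0,0.11,0,0.03,195,0,0.16,0,0.045,195,0,0.22,0,0.06,195,0,0.22,0,0.06,195]

```text
t: 9.48
position: [0.6262, -0.0107, 0.0655]
eef_rot: [0.996, 0.093, -0.0, -0.0]
ft_force: [-0.2, 3.1, -0.3]
finger_gap: 0.0203
grasp_force: 1.7
```

>>> move_arm:
  series: [0,0.09,0,0.025,195,0,0.18,0,0.05,195,-0.01,0.27,0,0.075,195,-0.02,0.36,0,0.1,195,-0.02,0.36,0,0.1,195]

```text
t: 10.1
position: [0.6267, -0.0143, 0.0655]
eef_rot: [0.999, 0.043, -0.0, 0.0]
ft_force: [-0.8, 3.7, -0.8]
finger_gap: 0.0204
grasp_force: 1.7
```

>>> move_arm:
  series: [0,0.11,0,0.03,195,0,0.22,0,0.06,195,-0.01,0.32,0,0.09,195,-0.02,0.43,0,0.12,195,-0.02,0.43,0,0.12,195]

```text
t: 10.72
position: [0.6269, -0.0184, 0.0656]
eef_rot: [1.0, -0.017, 0.0, -0.0]
ft_force: [0.6, 5.9, -1.3]
finger_gap: 0.0201
grasp_force: 2.9
```

>>> move_arm:
  series: [0,0.05,0,0.015,195,0,0.11,0,0.03,195,0,0.16,0,0.045,195,0,0.16,0,0.045,195,0,0.16,0,0.045,195]

```text
t: 11.35
position: [0.6269, -0.0196, 0.0655]
eef_rot: [0.999, -0.04, 0.0, -0.0]
ft_force: [0.9, 9.2, -1.7]
finger_gap: 0.0202
grasp_force: 4.2
```

Far right is firm (9 N). I open in place, then rise.

>>> move_arm:
  series: [0,0,0,0,130,0,0,0,0,130,0,0,-4,-0.0,130,0,0,-9,-0.18,130,0,0,-9,-0.36,130]

```text
t: 11.98
position: [0.6284, -0.0206, 0.1604]
eef_rot: [0.99, 0.143, 0.003, 0.001]
ft_force: [-1.2, -0.7, -1.1]
finger_gap: 0.042
grasp_force: 0.0
```

```bash
python3 -c "
from h import *
to(.4908,.0741,.16,np.radians(256))"
```

```text
shift cm [-10.52 -12.98  -0.06] turn -4.181 yaw now 16.4
```

>>> move_arm:
  series: [-10.5,-13,0,-0.92,130,-10.5,-13,0,-0.92,130,-10.5,-13,0,-0.92,130,-10.5,-13,0,-0.92,130,-10.5,-13,0,-0.92,130]

```text
t: 12.6
position: [0.4896, 0.0756, 0.1561]
eef_rot: [0.823, 0.568, 0.0, 0.001]
ft_force: [-1.7, 0.3, -0.7]
finger_gap: 0.0418
grasp_force: 0.0
```

>>> move_arm:
  series: [0,0,0,-0.92,130,0,0,0,-0.92,130,0,0,0,-0.92,130,0,0,0,-0.92,130,0,0,0,-0.92,130]

```text
t: 13.22
position: [0.4899, 0.0752, 0.1557]
eef_rot: [0.486, 0.874, -0.0, 0.0]
ft_force: [-0.3, -0.3, -0.2]
finger_gap: 0.0422
grasp_force: 0.0
```

>>> move_arm:
  series: [0,0,0,-0.92,130,0,0,0,-0.92,130,0,0,0,-0.92,130,0,0,0,-0.92,130,0,0,0,-0.92,130]

```text
t: 13.85
position: [0.4899, 0.0752, 0.1557]
eef_rot: [0.047, 0.999, -0.0, 0.0]
ft_force: [-0.4, 0.1, 0.8]
finger_gap: 0.0421
grasp_force: 0.0
```

>>> move_arm:
  series: [0,0,0,-0.92,130,0,0,0,-0.92,130,0,0,0,-0.92,130,0,0,0,-0.92,130,0,0,0,-0.92,130]

```text
t: 14.48
position: [0.4899, 0.0752, 0.1558]
eef_rot: [-0.401, 0.916, -0.0, 0.0]
ft_force: [-0.5, -0.1, 0.3]
finger_gap: 0.0416
grasp_force: 0.0
```

```bash
python3 - <<'E'
from h import *
im=save('wrist','w2.png')
for n in N:
  for a in('hub_','knob_'): print(a+n,spot('wrist',a+n,1))
to(.4908,.0741,.07,np.radians(256))
print(r.get_state()['q'])
E
```

```text
hub_near_left [(array([0.4958, 0.1107, 0.059 ]), 0.55)]
knob_near_left [(array([0.4942, 0.0758, 0.0736]), 0.71)]
hub_far_right [(array([ 0.59  , -0.017 ,  0.0527]), 0.72)]
knob_far_right [(array([ 0.6259, -0.0165,  0.0743]), 0.78)]
hub_near_right [(array([ 0.496 , -0.0127,  0.0524]), 0.7)]
knob_near_right [(array([ 0.456 , -0.0188,  0.0757]), 0.64)]
hub_far_left [(array([ 0.6277, -0.0154,  0.0716]), 0.47)]
knob_far_left []
shift cm [ 0.04 -0.17  8.56] turn -6.791 yaw now -133.1
[ 1.01499715e-01 -2.53791493e-01  1.91540032e+00 -3.68922113e-05
  1.47996456e+00 -2.28786719e+00]
```

View pics/w2.png

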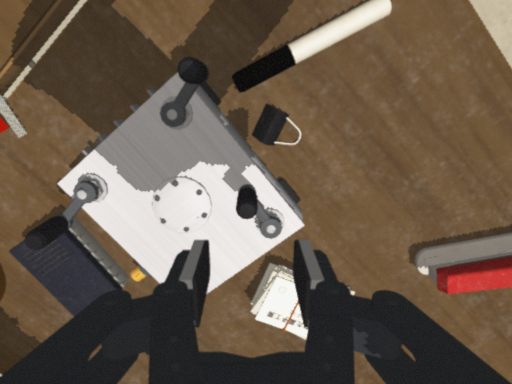

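The wrist view shows near left at hub (270,229) and knob (247,201), and far right's lever now points to the robot's far side. I turn the last bit, descend and cage.

>>> move_arm:
  series: [0.05,-0.15,0,-0.18,130,0.05,-0.15,0,-0.36,130,0.05,-0.15,1,-0.5,130,0.05,-0.15,5,-0.5,130,0.05,-0.15,8.4,-0.5,130]

```text
t: 15.55
position: [0.4904, 0.0741, 0.0704]
eef_rot: [-0.613, 0.79, -0.0, 0.0]
ft_force: [0.5, 0.9, -0.1]
finger_gap: 0.042
grasp_force: 0.0
```

>>> move_arm:
  series: [0,0,0,0,195,0,0,0,0,195,0,0,0,0,195,-0.05,0.6,0.02,0.17,195,-0.2,1.2,0.04,0.34,195]

```text
t: 16.18
position: [0.4803, 0.079, 0.0728]
eef_rot: [-0.468, 0.884, -0.001, 0.001]
ft_force: [3.2, -1.7, 1.8]
finger_gap: 0.0204
grasp_force: 1.7
```

```bash
python3 -c "
from h import *
rep(.498,.1095)"
```

```text
t 16.175 r 0.0353 ang -120.1 yaw -124.2 z 0.0728 Ftool [-0.4 -3.6 -1.8] gap 0.0204 gf 1.7468543350696564
```

>>> move_arm:
  series: [-0.05,0.6,0.02,0.17,195,-0.2,1.2,0.04,0.34,195,-0.45,1.75,0.06,0.51,195,-0.8,2.25,0.09,0.68,195,-1.2,2.7,0.11,0.85,195]

```text
t: 16.8
position: [0.4644, 0.104, 0.0717]
eef_rot: [-0.062, 0.998, -0.0, 0.001]
ft_force: [0.9, -3.8, 2.5]
finger_gap: 0.02
grasp_force: 1.8
```

>>> move_arm:
  series: [-0.05,0.6,0.02,0.17,195,-0.2,1.2,0.04,0.34,195,-0.45,1.75,0.06,0.51,195,-0.8,2.25,0.09,0.68,195,-1.2,2.7,0.11,0.85,195]

```text
t: 17.42
position: [0.4726, 0.1325, 0.0703]
eef_rot: [0.355, 0.935, 0.0, 0.001]
ft_force: [-1.9, -4.0, 3.0]
finger_gap: 0.0202
grasp_force: 1.8
```

```bash
python3 -c "
from h import *
rep(.498,.1095)"
```

```text
t 17.425 r 0.0343 ang 137.9 yaw 138.4 z 0.0703 Ftool [-1.2 -4.3 -3. ] gap 0.0202 gf 1.8047013133764267
```

>>> move_arm:
  series: [0,0.18,0,0.05,195,-0.02,0.36,0.01,0.1,195,-0.04,0.54,0.02,0.15,195,-0.07,0.72,0.02,0.2,195,-0.1,0.85,0.02,0.24,195]

```text
t: 18.05
position: [0.4788, 0.1381, 0.07]
eef_rot: [0.462, 0.887, 0.0, 0.0]
ft_force: [-2.4, -2.4, 3.5]
finger_gap: 0.0197
grasp_force: 1.7
```

>>> move_arm:
  series: [0,0.11,0,0.03,195,0,0.22,0,0.06,195,-0.01,0.32,0,0.09,195,-0.02,0.43,0,0.12,195,-0.02,0.43,0,0.12,195]

```text
t: 18.68
position: [0.4821, 0.1405, 0.0687]
eef_rot: [0.514, 0.858, -0.0, -0.0]
ft_force: [-3.3, -1.9, 2.7]
finger_gap: 0.0201
grasp_force: 1.5
```

>>> move_arm:
  series: [0,0.11,0,0.03,195,0,0.22,0,0.06,195,-0.01,0.32,0,0.09,195,-0.02,0.43,0,0.12,195,-0.02,0.43,0,0.12,195]

```text
t: 19.3
position: [0.486, 0.1423, 0.0687]
eef_rot: [0.565, 0.825, -0.0, -0.0]
ft_force: [-2.8, -0.7, 2.5]
finger_gap: 0.0202
grasp_force: 1.5
```

>>> move_arm:
  series: [0,0.11,0,0.03,195,0,0.22,0,0.06,195,-0.01,0.32,0,0.09,195,-0.02,0.43,0,0.12,195,-0.02,0.43,0,0.12,195]

```text
t: 19.92
position: [0.4901, 0.1437, 0.0687]
eef_rot: [0.613, 0.79, -0.0, -0.0]
ft_force: [-3.1, -1.6, 0.6]
finger_gap: 0.0199
grasp_force: 1.6
```

>>> move_arm:
  series: [0,0.11,0,0.03,195,0,0.22,0,0.06,195,-0.01,0.32,0,0.09,195,-0.02,0.43,0,0.12,195,-0.02,0.43,0,0.12,195]

```text
t: 20.55
position: [0.4943, 0.1446, 0.0687]
eef_rot: [0.66, 0.752, 0.0, -0.0]
ft_force: [-3.0, -1.0, -0.7]
finger_gap: 0.02
grasp_force: 1.6
```

>>> move_arm:
  series: [0,0.11,0,0.03,195,0,0.22,0,0.06,195,-0.01,0.32,0,0.09,195,-0.02,0.43,0,0.12,195,-0.02,0.43,0,0.12,195]

```text
t: 21.18
position: [0.4986, 0.1449, 0.0687]
eef_rot: [0.703, 0.711, -0.0, -0.0]
ft_force: [-3.1, 0.2, -2.7]
finger_gap: 0.0198
grasp_force: 1.6
```

>>> move_arm:
  series: [0,0.11,0.01,0.03,195,0,0.22,0.02,0.06,195,-0.01,0.32,0.03,0.09,195,-0.02,0.43,0.04,0.12,195,-0.02,0.43,0.04,0.12,195]

```text
t: 21.8
position: [0.503, 0.1448, 0.0684]
eef_rot: [0.745, 0.667, 0.0, 0.0]
ft_force: [-4.2, 0.2, -1.4]
finger_gap: 0.0199
grasp_force: 1.6
```

>>> move_arm:
  series: [0,0.07,0.01,0.02,195,0,0.14,0.01,0.04,195,-0.01,0.22,0.01,0.06,195,-0.01,0.29,0.02,0.08,195,-0.01,0.29,0.02,0.08,195]

```text
t: 22.42
position: [0.5058, 0.1443, 0.0682]
eef_rot: [0.771, 0.637, 0.0, 0.0]
ft_force: [-3.5, 1.1, 0.4]
finger_gap: 0.0202
grasp_force: 1.7
```

>>> move_arm:
  series: [0,0.09,0.01,0.025,195,0,0.18,0.01,0.05,195,-0.01,0.27,0.01,0.075,195,-0.01,0.36,0.01,0.1,195,-0.01,0.36,0.01,0.1,195]

```text
t: 23.05
position: [0.5092, 0.1436, 0.068]
eef_rot: [0.802, 0.597, -0.0, -0.0]
ft_force: [-5.0, 1.0, 1.1]
finger_gap: 0.0203
grasp_force: 2.7
```

```bash
python3 -c "
from h import *
rep(.498,.1095)
save('wrist','w3.png');print([spot('wrist',a+'near_left') for a in('hub_','knob_')])
save('top','t3.png');print([spot('top',a+'near_left') for a in('hub_','knob_')])"
```

```text
t 23.05 r 0.0358 ang 71.9 yaw 73.4 z 0.068 Ftool [-0.4 -5.1 -1.1] gap 0.0203 gf 2.71015003323555
[[(array([0.4984, 0.1109, 0.0529]), 0.7)], [(array([0.506 , 0.1441, 0.0728]), 0.84)]]
[[(array([0.5   , 0.1116, 0.0554]), 0.45)], []]
```

Grip force is up to 2.7 N, so it is coming firm. A small step will confirm.

>>> move_arm:
  series: [0,0.05,0,0.015,195,0,0.11,0,0.03,195,0,0.16,0,0.045,195,0,0.16,0,0.045,195,0,0.16,0,0.045,195]

```text
t: 23.98
position: [0.5104, 0.1433, 0.068]
eef_rot: [0.815, 0.579, -0.0, -0.0]
ft_force: [-8.1, 1.5, 2.9]
finger_gap: 0.0203
grasp_force: 4.1
```

>>> move_arm:
  series: [0,0,0,0,130,0,0,0,0,130,0,0,-4,0,130,0,0,-9,-0.18,130,0,0,-9,-0.36,130]

```text
t: 24.6
position: [0.5125, 0.1433, 0.1625]
eef_rot: [0.696, 0.718, 0.003, 0.002]
ft_force: [0.6, -0.6, -0.5]
finger_gap: 0.0417
grasp_force: 0.0
```

```bash
python3 -c "
from h import *
to(.457,-.0168,.155,np.radians(190))"
```

```text
shift cm [-15.83  -6.06   0.69] turn -1.714 yaw now 91.8
```

>>> move_arm:
  series: [-15.8,-6.1,0.7,-0.9,130,-15.8,-6.1,0.7,-0.9,130,-15.8,-6.1,0.7,-0.9,130,-15.8,-6.1,0.7,-0.9,130,-15.8,-6.1,0.7,-0.9,130]

```text
t: 25.22
position: [0.4539, -0.0174, 0.1514]
eef_rot: [0.319, 0.948, 0.0, 0.001]
ft_force: [-0.4, 0.2, 0.1]
finger_gap: 0.0418
grasp_force: 0.0
```

>>> move_arm:
  series: [0,0,0,-0.81,130,0,0,0,-0.81,130,0,0,0,-0.81,130,0,0,0,-0.81,130,0,0,0,-0.81,130]

```text
t: 25.85
position: [0.4542, -0.0166, 0.1513]
eef_rot: [-0.08, 0.997, -0.0, 0.0]
ft_force: [0.2, 0.7, -0.2]
finger_gap: 0.0419
grasp_force: 0.0
```

```bash
python3 - <<'E'
from h import *
im=save('wrist','w4.png')
for n in N:
  for a in('hub_','knob_'): print(a+n,spot('wrist',a+n,1))
to(.457,-.0168,.0705,np.radians(190))
E
```

```text
hub_near_left [(array([0.4993, 0.1076, 0.0544]), 0.85)]
knob_near_left [(array([0.5069, 0.1474, 0.069 ]), 0.69)]
hub_far_right [(array([ 0.5893, -0.0169,  0.0534]), 0.72)]
knob_far_right []
hub_near_right [(array([ 0.4925, -0.0107,  0.0547]), 0.66)]
knob_near_right [(array([ 0.4584, -0.0207,  0.0731]), 0.56)]
hub_far_left [(array([0.5476, 0.0456, 0.026 ]), 0.64)]
knob_far_left []
shift cm [-0.3  -0.08  8.06] turn -6.302 yaw now -171.1
```

View pics/w4.png

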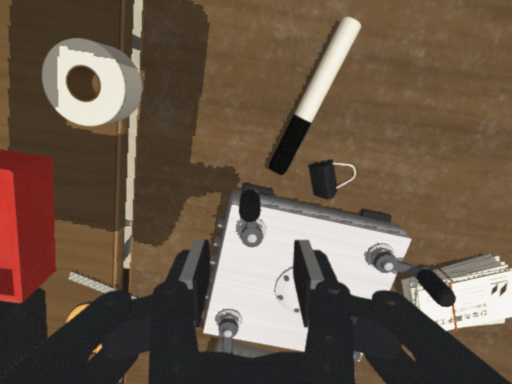

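Near right's hub is at (251,235) and its knob at (249,205), centred between the fingers. I descend and cage.

>>> move_arm:
  series: [-0.3,-0.1,5,0,130,-0.3,-0.1,8,0,130,-0.3,-0.1,8,0,130,-0.3,-0.1,8,0,195,-0.3,-0.1,8,0,195]

```text
t: 26.92
position: [0.4578, -0.017, 0.0726]
eef_rot: [-0.078, 0.997, -0.0, 0.001]
ft_force: [-0.5, -0.6, -0.6]
finger_gap: 0.0202
grasp_force: 0.0
```

>>> move_arm:
  series: [0,0,0,0,195,-0.05,0.6,0,0.17,195,-0.2,1.2,0.02,0.34,195,-0.45,1.75,0.03,0.51,195,-0.8,2.25,0.05,0.68,195]

```text
t: 27.55
position: [0.4615, 0.0064, 0.0711]
eef_rot: [0.261, 0.965, -0.0, 0.0]
ft_force: [-1.9, -2.6, 1.1]
finger_gap: 0.0199
grasp_force: 1.6
```

```bash
python3 -c "
from h import *
rep(.4925,-.0105)"
```

```text
t 27.55 r 0.0353 ang 151.3 yaw 149.7 z 0.0711 Ftool [ 0.3 -3.2 -1.1] gap 0.0199 gf 1.5679298713803291
```

>>> move_arm:
  series: [-0.05,0.6,0.02,0.17,195,-0.2,1.2,0.04,0.34,195,-0.45,1.75,0.06,0.51,195,-0.8,2.25,0.09,0.68,195,-1.2,2.7,0.11,0.85,195]

```text
t: 28.18
position: [0.4854, 0.0239, 0.0699]
eef_rot: [0.636, 0.772, -0.0, 0.0]
ft_force: [-2.9, -0.4, 2.8]
finger_gap: 0.0202
grasp_force: 1.5
```

>>> move_arm:
  series: [-0.05,0.6,0.02,0.17,195,-0.2,1.2,0.04,0.34,195,-0.45,1.75,0.06,0.51,195,-0.75,2.2,0.08,0.66,195,-1,2.5,0.1,0.77,195]

```text
t: 28.8
position: [0.5119, 0.0191, 0.0689]
eef_rot: [0.879, 0.477, -0.0, -0.0]
ft_force: [-2.8, 1.3, 0.7]
finger_gap: 0.0201
grasp_force: 1.4
```

```bash
python3 -c "
from h import *
rep(.4925,-.0105)"
```

```text
t 28.8 r 0.0354 ang 56.7 yaw 56.9 z 0.0689 Ftool [-0.4 -3.  -0.7] gap 0.0201 gf 1.4401761442422867
```

>>> move_arm:
  series: [0,0.11,0.01,0.03,195,0,0.22,0.01,0.06,195,-0.01,0.32,0.01,0.09,195,-0.02,0.43,0.02,0.12,195,-0.02,0.43,0.02,0.12,195]

```text
t: 29.42
position: [0.5153, 0.0165, 0.0683]
eef_rot: [0.905, 0.425, 0.0, -0.0]
ft_force: [-1.3, 2.4, 2.2]
finger_gap: 0.0203
grasp_force: 1.3
```

>>> move_arm:
  series: [0,0.11,0.01,0.03,195,0,0.22,0.01,0.06,195,-0.01,0.32,0.01,0.09,195,-0.02,0.43,0.02,0.12,195,-0.02,0.43,0.02,0.12,195]

```text
t: 30.05
position: [0.5185, 0.0136, 0.068]
eef_rot: [0.929, 0.37, 0.0, -0.0]
ft_force: [-1.4, 2.2, 1.7]
finger_gap: 0.0201
grasp_force: 1.4
```

>>> move_arm:
  series: [0,0.11,0.01,0.03,195,0,0.22,0.01,0.06,195,-0.01,0.32,0.01,0.09,195,-0.02,0.43,0.02,0.12,195,-0.02,0.43,0.02,0.12,195]

```text
t: 30.68
position: [0.521, 0.0108, 0.0679]
eef_rot: [0.95, 0.313, -0.0, -0.001]
ft_force: [-5.7, 8.0, 4.9]
finger_gap: 0.0202
grasp_force: 4.9
```

Near right is firm (9.8 N). I release it and go to far left.

>>> move_arm:
  series: [0,0,0,0,130,0,0,0,0,130,0,0,-4,0,130,0,0,-9,-0.18,130,0,0,-9,-0.36,130]

```text
t: 31.3
position: [0.5229, 0.0101, 0.1621]
eef_rot: [0.877, 0.481, 0.003, 0.002]
ft_force: [0.3, -0.6, -0.5]
finger_gap: 0.0417
grasp_force: 0.0
```

```bash
python3 -c "
from h import *
to(.6343,.1078,.155,np.radians(186))"
```

```text
shift cm [14.23  4.14  0.77] turn -2.243 yaw now 57.5
```

>>> move_arm:
  series: [14.2,4.1,0.3,-0.9,130,14.2,4.1,0.3,-0.9,130,14.2,4.1,0.3,-0.9,130,14.2,4.1,0.3,-0.9,130,14.2,4.1,0.3,-0.9,130]

```text
t: 31.92
position: [0.633, 0.1076, 0.1543]
eef_rot: [0.58, 0.814, -0.0, -0.0]
ft_force: [-0.0, 0.4, -1.1]
finger_gap: 0.0418
grasp_force: 0.0
```

>>> move_arm:
  series: [0,0,0,-0.9,130,0,0,0,-0.9,130,0,0,0,-0.9,130,0,0,0,-0.9,130,0,0,0,-0.9,130]

```text
t: 32.55
position: [0.6328, 0.1072, 0.1547]
eef_rot: [0.168, 0.986, -0.0, 0.0]
ft_force: [-0.3, 0.6, 0.8]
finger_gap: 0.0419
grasp_force: 0.0
```

>>> move_arm:
  series: [0,0,0,-0.43,130,0,0,0,-0.43,130,0,0,0,-0.43,130,0,0,0,-0.43,130,0,0,0,-0.43,130]

```text
t: 33.17
position: [0.6327, 0.1074, 0.1548]
eef_rot: [-0.042, 0.999, -0.0, 0.0]
ft_force: [0.1, 1.1, -0.6]
finger_gap: 0.0417
grasp_force: 0.0
```

```bash
python3 - <<'E'
from h import *
im=save('wrist','w5.png')
for a in('hub_','knob_'):
  for n in N: print(a+n,spot('wrist',a+n,1))
save('top','t5.png');print(spot('top','hub_far_left'),spot('top','knob_far_left'))
to(.6343,.1078,.0705,np.radians(186))
E
```

```text
hub_near_left [(array([0.4981, 0.1062, 0.0537]), 0.6)]
hub_far_right [(array([ 0.591 , -0.0183,  0.0551]), 0.66)]
hub_near_right []
hub_far_left [(array([0.6063, 0.1041, 0.0582]), 0.66)]
knob_near_left [(array([0.5043, 0.1448, 0.07  ]), 0.58)]
knob_far_right [(array([ 0.6262, -0.0173,  0.0736]), 0.92)]
knob_near_right [(array([0.5191, 0.0136, 0.0728]), 0.83)]
knob_far_left [(array([0.6365, 0.1048, 0.0785]), 0.75)]
[] [(array([0.6313, 0.1087, 0.0739]), 0.51)]
shift cm [-0.16  0.02  8.44] turn -6.301 yaw now -175.0
```

View pics/w5.png

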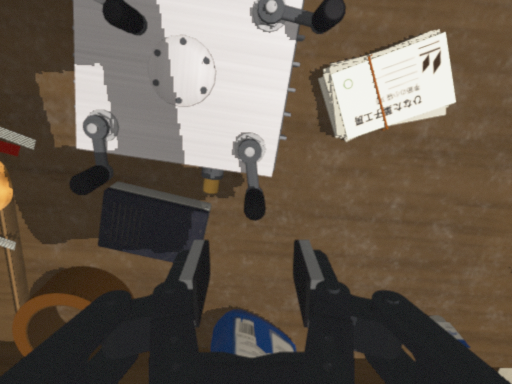

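Far left's hub is at (249,150) and its knob at (255,203), between the fingers. The nearest low objects stay clear. I descend and cage; tool x points inward here, so the arc is mirrored.

>>> move_arm:
  series: [-0.15,0,5,0,130,-0.15,0,8.4,0,130,-0.15,0,8.4,0,130,-0.15,0,8.4,0,195,-0.15,0,8.4,0,195]

```text
t: 34.4
position: [0.635, 0.1077, 0.0729]
eef_rot: [-0.043, 0.999, 0.0, 0.001]
ft_force: [-0.4, -0.3, 0.0]
finger_gap: 0.0204
grasp_force: 0.0
```

>>> move_arm:
  series: [0,0,0,0,195,0.05,-0.6,0,0.17,195,0.2,-1.2,0.02,0.34,195,0.45,-1.75,0.03,0.51,195,0.8,-2.25,0.05,0.68,195]

```text
t: 35.02
position: [0.6286, 0.0847, 0.0712]
eef_rot: [0.295, 0.955, 0.001, 0.001]
ft_force: [2.5, 2.4, 0.6]
finger_gap: 0.02
grasp_force: 1.6
```

```bash
python3 -c "
from h import *
rep(.5985,.104)"
```

```text
t 35.025 r 0.0358 ang -32.7 yaw 145.7 z 0.0712 Ftool [-0.7  3.5 -0.6] gap 0.02 gf 1.5795770287513733
```

>>> move_arm:
  series: [0.05,-0.6,0.02,0.17,195,0.2,-1.2,0.04,0.34,195,0.45,-1.75,0.06,0.51,195,0.8,-2.25,0.09,0.68,195,1.2,-2.7,0.11,0.85,195]

```text
t: 35.65
position: [0.6036, 0.0688, 0.0702]
eef_rot: [0.663, 0.749, 0.001, 0.001]
ft_force: [3.6, 1.3, -0.0]
finger_gap: 0.0202
grasp_force: 1.5
```

>>> move_arm:
  series: [0.05,-0.6,0.02,0.17,195,0.2,-1.2,0.04,0.34,195,0.45,-1.75,0.06,0.51,195,0.75,-2.2,0.08,0.66,195,1,-2.5,0.1,0.77,195]

```text
t: 36.28
position: [0.5774, 0.0755, 0.0691]
eef_rot: [0.895, 0.446, 0.001, 0.0]
ft_force: [2.0, -0.9, 0.3]
finger_gap: 0.0202
grasp_force: 1.5
```

```bash
python3 -c "
from h import *
rep(.5985,.104)"
```

```text
t 36.275 r 0.0355 ang -126.5 yaw 52.9 z 0.0691 Ftool [ 0.5  2.2 -0.3] gap 0.0202 gf 1.4596807211637497
```

>>> move_arm:
  series: [0,-0.11,0.01,0.03,195,0,-0.22,0.01,0.06,195,0.01,-0.32,0.01,0.09,195,0.02,-0.43,0.02,0.12,195,0.02,-0.43,0.02,0.12,195]

```text
t: 36.9
position: [0.5737, 0.0783, 0.068]
eef_rot: [0.92, 0.393, -0.0, -0.0]
ft_force: [1.4, -1.2, 2.0]
finger_gap: 0.0197
grasp_force: 1.3
```

>>> move_arm:
  series: [0,-0.11,0.01,0.03,195,0,-0.22,0.01,0.06,195,0.01,-0.32,0.01,0.09,195,0.02,-0.43,0.02,0.12,195,0.02,-0.43,0.02,0.12,195]

```text
t: 37.52
position: [0.5706, 0.0815, 0.0678]
eef_rot: [0.941, 0.337, -0.0, -0.0]
ft_force: [2.2, -1.5, 1.9]
finger_gap: 0.02
grasp_force: 1.2
```

>>> move_arm:
  series: [0,-0.11,0.01,0.03,195,0,-0.22,0.01,0.06,195,0.01,-0.32,0.01,0.09,195,0.02,-0.43,0.02,0.12,195,0.02,-0.43,0.02,0.12,195]

```text
t: 38.15
position: [0.5681, 0.0849, 0.0676]
eef_rot: [0.96, 0.28, -0.0, -0.0]
ft_force: [0.7, -2.3, 2.0]
finger_gap: 0.0201
grasp_force: 1.2
```

>>> move_arm:
  series: [0,-0.11,0.01,0.03,195,0,-0.22,0.01,0.06,195,0.01,-0.32,0.01,0.09,195,0.02,-0.43,0.02,0.12,195,0.02,-0.43,0.02,0.12,195]

```text
t: 38.78
position: [0.566, 0.0887, 0.0674]
eef_rot: [0.975, 0.222, -0.0, -0.0]
ft_force: [-0.1, -1.5, 1.3]
finger_gap: 0.02
grasp_force: 1.2
```

>>> move_arm:
  series: [0,-0.11,0.01,0.03,195,0,-0.22,0.01,0.06,195,0.01,-0.32,0.01,0.09,195,0.02,-0.43,0.02,0.12,195,0.02,-0.43,0.02,0.12,195]

```text
t: 39.4
position: [0.5643, 0.0926, 0.0672]
eef_rot: [0.987, 0.163, -0.0, -0.0]
ft_force: [0.6, -2.5, 0.8]
finger_gap: 0.0203
grasp_force: 1.2
```

>>> move_arm:
  series: [0,-0.11,0.01,0.03,195,0,-0.22,0.01,0.06,195,0.01,-0.32,0.01,0.09,195,0.02,-0.43,0.02,0.12,195,0.02,-0.43,0.02,0.12,195]

```text
t: 40.02
position: [0.5631, 0.0968, 0.0671]
eef_rot: [0.995, 0.104, -0.0, 0.0]
ft_force: [0.8, -3.7, 3.1]
finger_gap: 0.02
grasp_force: 1.4
```

>>> move_arm:
  series: [0,-0.09,0,0.025,195,0,-0.18,0.01,0.05,195,0.01,-0.27,0.01,0.075,195,0.02,-0.36,0.01,0.1,195,0.02,-0.36,0.01,0.1,195]

```text
t: 40.65
position: [0.5626, 0.1001, 0.067]
eef_rot: [0.999, 0.053, 0.0, 0.0]
ft_force: [0.1, -5.0, 3.4]
finger_gap: 0.02
grasp_force: 2.7
```

>>> move_arm:
  series: [0,-0.05,0,0.015,195,0,-0.11,0,0.03,195,0,-0.16,0,0.045,195,0,-0.18,0,0.05,195,0,-0.18,0,0.05,195]

```text
t: 41.28
position: [0.5625, 0.1016, 0.067]
eef_rot: [1.0, 0.029, 0.0, 0.001]
ft_force: [0.8, -8.2, 2.8]
finger_gap: 0.02
grasp_force: 4.2
```

Firm. I release and rise clear.

>>> move_arm:
  series: [0,0,0,0,130,0,0,0,0,130,0,0,-4,0,130,0,0,-10,0,130,0,0,-14,0,130]

```text
t: 41.9
position: [0.5625, 0.1024, 0.2097]
eef_rot: [1.0, 0.029, 0.001, -0.0]
ft_force: [1.4, -0.0, -0.1]
finger_gap: 0.0416
grasp_force: 0.0
```

>>> move_arm:
  series: [-10,0,-4,0,130,-15,0,-4,0,130,-15,0,-4,0,130,-15,0,-4,0,130,-15,0,-4,0,130]

```text
t: 42.52
position: [0.413, 0.0935, 0.2468]
eef_rot: [1.0, 0.029, 0.0, -0.0]
ft_force: [0.4, 0.1, -0.6]
finger_gap: 0.0417
grasp_force: 0.0
```

```bash
python3 - <<'E'
from h import *
p,a,M,s=tool();print(p,s['ft_force'],s['t'])
save('wrist','w6.png')
for a in('hub_','knob_'):
  for n in N: print(a+n,spot('wrist',a+n,1))
E
```

```text
[0.41301632 0.09349077 0.2468106 ] [ 0.37438904  0.05775648 -0.6120056 ] 42.525
hub_near_left [(array([0.4971, 0.1115, 0.0525]), 0.59)]
hub_far_right []
hub_near_right [(array([ 0.4902, -0.0124,  0.05  ]), 0.83)]
hub_far_left []
knob_near_left [(array([0.5051, 0.1439, 0.0695]), 0.6)]
knob_far_right []
knob_near_right [(array([0.5208, 0.0141, 0.0714]), 0.86)]
knob_far_left [(array([0.5651, 0.0918, 0.0708]), 0.56)]
```

View pics/w6.png

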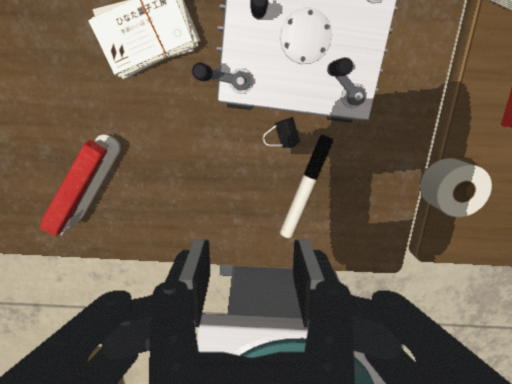

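The wrist view shows near-left's lever at (205,72) to (240,80) and near-right's at (340,67) to (355,95), with clip, marker, cards and stapler undisturbed. One check of far left from the fixed cameras.

```bash
python3 - <<'E'
from h import *
for c in('top','scene'):
  r.snapshot(c)
  for n in N: print(c,n,spot(c,'hub_'+n),spot(c,'knob_'+n))
  print(spot(c,'cover'))
E
```

```text
top near_left [(array([ 0.6243, -0.0152,  0.0715]), 0.68)] []
top far_right [] [(array([ 0.6244, -0.014 ,  0.0709]), 0.41)]
top near_right [] [(array([ 0.6853,  0.0168, -0.0038]), 0.67)]
top far_left [(array([0.5995, 0.1016, 0.0528]), 0.65)] [(array([0.5624, 0.0967, 0.0714]), 0.61)]
[(array([0.5423, 0.0445, 0.0243]), 0.55)]
scene near_left [(array([0.5013, 0.1115, 0.0497]), 0.77)] [(array([0.5047, 0.1448, 0.07  ]), 0.48)]
scene far_right [(array([ 0.5927, -0.0137,  0.0553]), 0.49)] [(array([ 0.625 , -0.0131,  0.072 ]), 0.58)]
scene near_right [(array([ 0.494 , -0.0119,  0.0538]), 0.79)] [(array([0.5199, 0.0142, 0.0692]), 0.5)]
scene far_left [(array([0.5996, 0.107 , 0.0559]), 0.68)] [(array([0.5616, 0.0949, 0.0733]), 0.52)]
[(array([0.5439, 0.0468, 0.0284]), 0.58)]
```

All knobs sit where they were left (far left at y≈0.096, as expected). Handing in.

```bash
python3 -c "
from bench import r
print(r.sign_off())"
```

```text
the job is handed in; nothing more can be done
None
```

All four lever nuts were brought up firm in crosswise order (far right, near left, near right, far left) with at most about 10 N at a handle when checked after each move; the gripper was clear of everything and the job was handed in at about 43 s, with no verdict returned.

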